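# Take the lunch pot apart to dry

### The arm

A 6-joint arm with a two-finger parallel gripper is mounted at the origin on a cart in front of the work surface, level with it; the furniture and walls round the work are solid. World frame = base frame: x ahead of the robot, y to its left, z up, the work surface at z = 0. Lengths are in m, angles in degrees, forces in N, time in s.
With the tool pointing down it reaches from about 0.325 to 0.9 m from the base axis. Payload 6.1 kg.
Tool frame: the origin (TCP) lies midway between the tips of the shut fingers; the grasp point (between the pads) lies ctrl.grip_depth behind it (ctrl.grip_depth is the distance from the TCP to the grasp point, in m); z points along the fingers, y is the line along which they close (so a half turn about z gives the same grasp; the last joint's range is limited). The gripper opens to 87 mm and grips with 3 to 60 N. Pads are 19 mm wide; open, the fingers measure 117 mm over their backs; the gripper's body (75 mm by 190 mm) begins 51 mm behind the grasp point.
Start: joints at [-74.605, 12.628, 87.462, -0, 79.91, -7.225], TCP at [0.24, -0.577, 0.223] pointing down, gripper open.
Joint ranges: [-170.65, 170.65], [-52.31, 119.04], [5.05, 147.46], [-71.25, 251.25], [11.57, 151.72], [-153.62, 153.62]. Speed limits (degrees/s): [147.25, 147.25, 172.46, 180, 180, 180].

### API

Orientations are given as [roll, pitch, yaw] about the fixed x, y, z axes, in that order (R = Rz(yaw) Ry(pitch) Rx(roll)).
In Python, from station import ctrl, cams, order gives the robot as it stands. The module is installed in compiled form; this text tells all that it offers.
- The arm moves only by the shell command python3 -m crank 'ROWS' [FORCE]. ROWS is JSON, a list of rows, each a list of 7 numbers: the shift along the world's x, y, z in m, then the turn, a rotation vector about the world's x, y, z in rad, then the opening, from 0 (shut) to 1 (fully open). A call has exactly 8 rows; each row is the pose to reach, as a shift and turn from the pose commanded when the call began; what a row does not reach only later rows make up. A row lasts 1/12 s, in which the tool goes at most 41.7 mm and 7.16 degrees, less where a joint would pass 70% of its speed; a pose out of reach is approached as far as the arm can. A call with a gripper value outside its range is refused whole. The fingers move at their own pace and stop on an object; FORCE is the grip in N (left out, the last holds). Time passes only in rows, so rows that repeat a pose let the fingers close, or fill a call up. It gives the time, the measured TCP pose, the force, the opening and the grip force at its end, in the units of the state.
- ctrl.get_state(): the state, without advancing time (a new reading comes with each control period).
- cams.read_camera(name): name is "scene" or "top"; returns (picture, depth): 400x640x3 uint8, red, green, blue; 400x640 float32, m along the optical axis (not along the pixel's ray), 0 where there is no reading.
- cams.camera_params(name): a dict with "camera_matrix" (3x3 intrinsics, pixels), "k1" (the pictures are not rectified: a ray, as slopes to the right and down, at radius r is drawn at 1 + k1 r^2 times it, then the intrinsics apply), "R" (3x3) and "t" (3): a world point X has camera coordinates R X + t. Camera axes: x right, y down, z forward; pixel columns grow to the right and rows downward; lengths in m; the calibration is good to about 2 mm. A picture is of the moment at which its call begins. camera_params takes no time and is no camera call.
- order.sign_off(): hands the job in; it is judged then, once.
The state is a dict: "time_s": time; "joints": joint angles; "qd": joint speeds; "joint_efforts": joint torques, N m; "tcp_pos": TCP position; "eef_rot": TCP orientation; "force": force on the tool from outside, world axes, zero at the start; "wrist_torque": the same for the moment, N m; "finger_gap": finger opening in m; "grip_force": force on a finger pad.
Only numpy, scipy, OpenCV 4.12 (cv2) and the standard library are available. Lean on these libraries where they do the work, as an engineer would, in place of code of your own. Each camera call takes 0.05 s, during which the arm holds its last target. There are 200 camera calls.

### The job

Take the rinsed lunch pot apart so that it can dry: swing its bail handle fully back off the lid, then lift the domed lid off, and then lift the tray out of the pot. Set the lid and the tray down gently, side by side and right way up (knob and handle on top), on the drying mat; the pot stays standing where it is with its bail back, and nothing else on the worktop is disturbed.

Things in the scene. Friction and masses are not known exactly. Their poses are not given: they have to be found in the camera images.
- pot: round brushed-steel lunch pot, loose on the worktop, 112 mm across and 85 mm high, about 0.8 kg by itself. Origin: centre of its underside; z up. The bail's two pivots sit 60 mm up on its left and right sides (local y = +71 and -71 mm). The bail opens towards the pot's +x. Assembled: the tray hangs in its mouth by a flange, the lid lies over the tray, the bail stands over the lid's knob; the stack is 166 mm high to the middle of the bail's grip
- bail (a joint): angle of the bail (wire hoop with a dark wooden grip) about its pivots: 0 = upright over the lid, which it traps; grows as the hoop swings over to the pot's +x; stop at 1.8 rad. The pivots are stiff: about 1 to 1.5 N at the grip moves it, and it stays where it is left. It needs only a push, no grasp; below about 1 rad it is still in the way of the lid or of the hand
- bail_grip (a point): middle of the bail's wooden grip: a bar of 16 mm diameter, 70 mm long, along the pot's y axis, 106 mm from the pivot line. It stands about 6 mm above the lid's knob when upright. The hoop's wires run down 71 mm either side of the middle
- lid_knob (a point): middle of the lid's round wooden knob (24 mm diameter, narrower at its foot; its top lies 10 mm above this point and the dome 20 mm below it). The lid: domed steel, 126 mm across at the rim, about 150 g, underside of its rim 62 mm below this point. Its rim reaches 5 mm down over the pot's mouth with play; it lifts straight off
- tray_handle (a point): middle of the straight top bar of the tray's steel arch handle, hidden under the lid until that is off. The bar is 9 mm thick and 50 mm long, along this point's x axis, and its middle stands 24 mm above the tray's flange (111 mm across, 3 mm thick). The tray: round steel, about 150 g, underside 69 mm below this point, body 91 mm across; it hangs 42 mm deep in the pot's mouth with about 4 mm of play all round and lifts straight out
- mat: grey-green ribbed drying mat, fixed, 220 mm (its x) by 340 mm (its y), 6 mm thick. Origin: centre of its underside. Lid and tray stand beside each other along its y
- garlic: garlic bulb, bystander, 56 mm; origin under its centre
- jar: glass jar with a dark lid, bystander, 65 mm across, 86 mm high; origin under its centre
- green_mug: green and white mug, bystander, 101 mm high; origin at its underside
- pot_brush: wooden pot brush standing on its bristles, bystander, 87 mm high; origin at its underside
- lemon: lemon, bystander, 72 mm; origin under its centre
Mind the look-alikes: they are no part of the job. What is shaped like the pot but purple is not meant.

How it is judged:
By the outcome, as a careful person would: the job done as asked, in the order asked, and still so for the second after the job is handed in, with the robot touching nothing.
It also fails if it takes over 72 s, if anything falls off the work surface, if the arm or the gripper's body presses on something with over 40 N, if the wrist force passes 120 N, or if a joint passes its speed limit or range.

## Working session

There is one attempt and no reset: what is moved stays moved. The work goes in short steps, Python scripts to look and compute and a shell command to move; the robot and the scene stay as the last step left them, time stands still between calls to the robot, and variables do not carry over. Pictures are saved under pics/ and viewed, at most 10 in all, crops included, and the job is handed in when it is done.

```bash
mkdir -p pics; cat > h.py <<'E'
import numpy as np, cv2
from station import ctrl, cams, order
def shot(n,save=None):
    im,d=cams.read_camera(n); 
    if save: cv2.imwrite('pics/'+save,im[:,:,::-1])
    return im,d
def ray(n,u,v):
    p=cams.camera_params(n);K=np.array(p['camera_matrix'],float)
    uv=cv2.undistortPoints(np.array([[[u,v]]],float),K,np.array([p['k1'],0,0,0,0.]))[0,0]
    R=np.array(p['R']);t=np.array(p['t'])
    return -R.T@t, R.T@np.array([uv[0],uv[1],1.])
def onz(n,u,v,z):
    c,r=ray(n,u,v); return c+r*(z-c[2])/r[2]
def atd(n,u,v,d):
    c,r=ray(n,u,v); return c+r*d
def cloud(n,d):
    p=cams.camera_params(n);K=np.array(p['camera_matrix'],float)
    g=np.stack(np.meshgrid(np.arange(640.),np.arange(400.)),-1).reshape(-1,1,2)
    uv=cv2.undistortPoints(g,K,np.array([p['k1'],0,0,0,0.]))[:,0]
    R=np.array(p['R']);t=np.array(p['t'])
    X=(np.c_[uv,np.ones(len(uv))]*d.reshape(-1,1)-t)@R
    X[d.ravel()==0]=np.nan
    return X.reshape(400,640,3)
E
python3 - <<'E'
from h import *
for n in('scene','top'):
    im,d=shot(n,n+'0.png'); np.save(n+'0.npy',d); print(n,ray(n,320,200))
print(ctrl.grip_depth,ctrl.get_state())
E
```

```text
scene (array([-0.19318461, -1.4369289 ,  0.87388607]), array([ 0.48533835,  0.75389072, -0.44300918]))
top (array([ 0.46393248, -0.06241179,  1.18808657]), array([ 0.14987314, -0.02536181, -0.98839691]))
0.0187 {'time_s': 0.1, 'joints': array([-7.46048956e+01,  1.26703864e+01,  8.75181221e+01, -1.29373285e-03,
        7.99108082e+01, -7.22467231e+00]), 'qd': array([ 0.00133725, -0.08293002, -0.09757215,  0.00514361,  0.00400954,
        0.0429059 ]), 'joint_efforts': array([ 4.08042888e-04, -4.95948923e+01, -3.88517976e+01,  7.02272239e-02,
        5.15711436e-02, -5.70023883e-05]), 'tcp_pos': array([ 0.24022845, -0.57638926,  0.22156034]), 'eef_rot': array([-1.79901312e+02, -1.12268841e-02,  2.26199948e+01]), 'force': array([0.80681427, 0.58203958, 0.66191286]), 'wrist_torque': array([ 0.05063866, -0.02370811, -0.02382222]), 'grip_force': 0.0, 'finger_gap': 0.08695219258965331}
```

View pics/scene0.png

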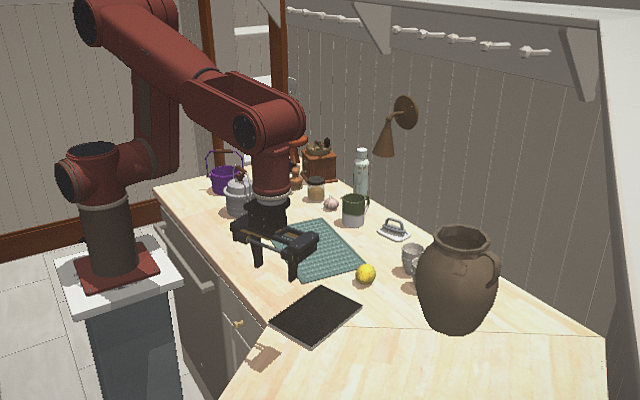

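View pics/top0.png

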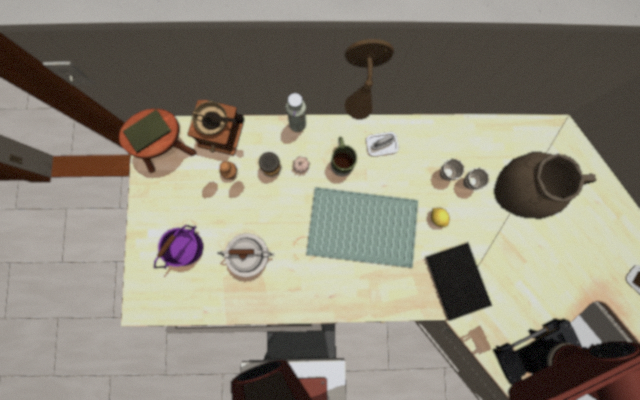

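The steel pot is at top (246,257) and scene (238,195). The purple look-alike is at top (180,247). The brushed-steel one fits the description, so I'll confirm it in a crop and measure.

```bash
python3 - <<'E'
from h import *
a=cv2.imread('pics/top0.png')[210:300,140:300]; b=cv2.imread('pics/scene0.png')[140:230,195:295]
a=cv2.resize(a,(711,400),interpolation=3)[:, :]; a=cv2.resize(cv2.imread('pics/top0.png')[220:295,205:290],(453,400),interpolation=3)
b=cv2.resize(cv2.imread('pics/scene0.png')[145:225,205:265],(300,400),interpolation=3)
cv2.imwrite('pics/crop0.png',np.hstack([a,b]))
d=np.load('top0.npy');X=cloud('top',d)
W=X[225:292,205:290].reshape(-1,3); 
for lo,hi in((.15,.18),(.135,.15),(.10,.135),(.088,.1),(.07,.088),(.04,.07)):
    m=(W[:,2]>lo)&(W[:,2]<hi);q=W[m]
    if len(q): print(lo,hi,len(q),np.median(q,0).round(4),q.min(0).round(4),q.max(0).round(4))
im=cv2.imread('pics/top0.png');hsv=cv2.cvtColor(im,cv2.COLOR_BGR2HSV)
m=((hsv[:,:,0]>65)&(hsv[:,:,0]<100)&(hsv[:,:,1]>40)).astype(np.uint8);m[:, :290]=0;m[:180]=0
c=max(cv2.findContours(m,0,2)[0],key=cv2.contourArea);r=cv2.minAreaRect(c);print(r)
P=[onz('top',*p,0.006) for p in cv2.boxPoints(r)];print(np.round(P,4),np.mean(P,0))
E
```

```text
0.15 0.18 222 [0.479  0.1252 0.1702] [0.4627 0.0619 0.1501] [0.4874 0.191  0.1779]
0.135 0.15 20 [0.4754 0.1167 0.146 ] [0.46   0.0547 0.1374] [0.4809 0.2    0.1498]
0.1 0.135 734 [0.4648 0.12   0.1211] [0.423  0.0524 0.1002] [0.5201 0.1978 0.1348]
0.088 0.1 528 [0.4662 0.1185 0.0921] [0.4108 0.0659 0.088 ] [0.5324 0.1979 0.0999]
0.07 0.088 28 [0.4722 0.1164 0.0862] [0.414  0.0532 0.0725] [0.5261 0.1978 0.088 ]
0.04 0.07 13 [0.4694 0.0634 0.0651] [0.4615 0.0513 0.0518] [0.476  0.2022 0.0687]
((544.2999877929688, 361.9000244140625), (3.7947328090667725, 1.8973664045333862), 71.56504821777344)
[[ 0.1285 -0.7795  0.006 ]
 [ 0.13   -0.7856  0.006 ]
 [ 0.1191 -0.7884  0.006 ]
 [ 0.1176 -0.7824  0.006 ]] [ 0.12381764 -0.78399766  0.006     ]
```

View pics/crop0.png

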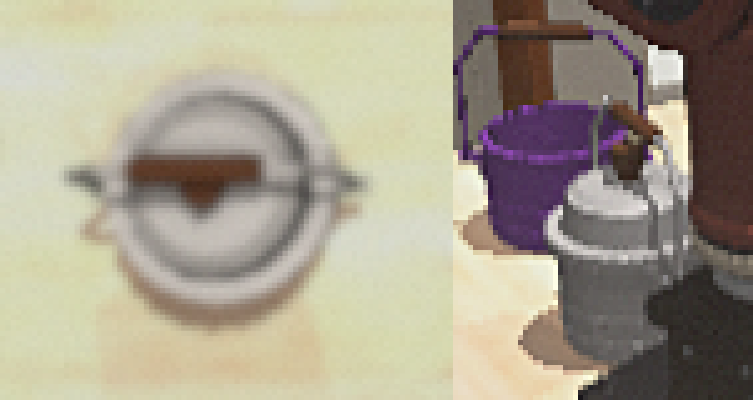

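The crop confirms it: a grey steel pot with a dark wooden grip over the knob, the grip running roughly along world y. The purple pot has no lid. Next I'll refine the lid centre, grip axis, mat and bystanders.

```bash
python3 - <<'E'
from h import *
d=np.load('top0.npy');X=cloud('top',d)
im=cv2.imread('pics/top0.png');hsv=cv2.cvtColor(im,cv2.COLOR_BGR2HSV)
# mat
m=((hsv[:,:,0]>60)&(hsv[:,:,0]<105)&(hsv[:,:,1]>40)).astype(np.uint8);m=cv2.morphologyEx(m,2,np.ones((3,3)));m2=np.zeros_like(m);m2[180:275,295:425]=m[180:275,295:425]
m2=cv2.morphologyEx(m2,3,np.ones((9,9)))
c=max(cv2.findContours(m2,0,2)[0],key=cv2.contourArea)
P=np.array([onz('top',*p[0],.006)[:2] for p in c],np.float32);r=cv2.minAreaRect(P);print('mat',r,cv2.boxPoints(r).round(3).tolist())
# brown grip
W=X[220:295,205:290].reshape(-1,3);H=hsv[220:295,205:290].reshape(-1,3)
br=(H[:,1]>90)&(H[:,2]<140)
g=W[br&(W[:,2]>.155)];print('grip',len(g),g.mean(0),g.min(0),g.max(0),np.polyfit(g[:,1],g[:,0],1))
k=W[br&(W[:,2]<.155)&(W[:,2]>.12)];print('knob',len(k),k.mean(0) if len(k) else 0)
q=W[(W[:,2]>.087)&(W[:,2]<.1)]
(a,b),R=cv2.minEnclosingCircle(q[:,:2].astype(np.float32));print('lid hull',a,b,R)
w=W[(W[:,2]>.05)&((W[:,1]<b-.066)|(W[:,1]>b+.066))];print(w[np.argsort(w[:,1])].round(3).tolist())
# bystanders: blobs above table
for nm,(u0,u1,v0,v1) in dict(garlic=(288,312,152,178),jar=(255,284,148,182),mug=(326,360,132,180),brush=(362,402,128,160),lemon=(428,452,204,230)).items():
    Q=X[v0:v1,u0:u1].reshape(-1,3);Q=Q[Q[:,2]>.015];print(nm,Q.min(0).round(3),Q.max(0).round(3))
E
```

```text
Traceback (most recent call last):
ValueError: max() iterable argument is empty
```

```bash
cat > m.py <<'E'
from h import *
d=np.load('top0.npy');X=cloud('top',d)
im=cv2.imread('pics/top0.png');hsv=cv2.cvtColor(im,cv2.COLOR_BGR2HSV)
print(hsv[230,355:362].tolist())
s=im.astype(int);m=(s[:,:,1]>s[:,:,2]+12).astype(np.uint8)
m2=np.zeros_like(m);m2[180:275,295:425]=m[180:275,295:425]
m2=cv2.morphologyEx(m2,cv2.MORPH_CLOSE,np.ones((5,5)))
c=max(cv2.findContours(m2,0,2)[0],key=cv2.contourArea)
P=np.array([onz('top',*map(float,p[0]),.006)[:2] for p in c],np.float32);r=cv2.minAreaRect(P);print('mat',r,cv2.boxPoints(r).round(3).tolist())
W=X[220:295,205:290].reshape(-1,3);H=hsv[220:295,205:290].reshape(-1,3)
br=(H[:,1]>90)&(H[:,2]<140)
g=W[br&(W[:,2]>.155)];print('grip',len(g),g.mean(0),g.min(0),g.max(0),np.polyfit(g[:,1],g[:,0],1))
k=W[br&(W[:,2]<.155)&(W[:,2]>.12)];print('knob',len(k),k.mean(0) if len(k) else 0)
q=W[(W[:,2]>.087)&(W[:,2]<.1)]
(a,b),R=cv2.minEnclosingCircle(q[:,:2].astype(np.float32));print('lid hull',a,b,R)
w=W[(W[:,2]>.05)&((W[:,1]<b-.066)|(W[:,1]>b+.066))];print(w[np.argsort(w[:,1])].round(3).tolist())
for nm,(u0,u1,v0,v1) in dict(garlic=(288,312,152,178),jar=(255,284,148,182),mug=(326,360,132,180),brush=(362,402,128,160),lemon=(428,452,204,230)).items():
    Q=X[v0:v1,u0:u1].reshape(-1,3);Q=Q[Q[:,2]>.015];print(nm,Q.min(0).round(3),Q.max(0).round(3))
E
python3 m.py
```

```text
[[73, 32, 152], [74, 33, 148], [74, 33, 146], [77, 31, 155], [76, 29, 166], [77, 31, 164], [77, 33, 154]]
mat ((0.5558873414993286, -0.2282751053571701), (0.33613893389701843, 0.21584062278270721), 82.1909408569336) [[0.4259999990463257, -0.3799999952316284], [0.6399999856948853, -0.4090000092983246], [0.6859999895095825, -0.07599999755620956], [0.47200000286102295, -0.04699999839067459]]
grip 100 [0.4794701  0.12615675 0.17243518] [0.46819107 0.09683859 0.15581484] [0.48458661 0.15656592 0.17792901] [0.01692902 0.47733439]
knob 15 [0.46854926 0.12626084 0.15197118]
lid hull 0.47118833661079407 0.13084545731544495 0.06711545586585999
[[0.473, 0.051, 0.068], [0.476, 0.052, 0.066], [0.47, 0.052, 0.064], [0.467, 0.052, 0.06], [0.476, 0.052, 0.113], [0.475, 0.053, 0.135], [0.478, 0.053, 0.134], [0.473, 0.053, 0.079], [0.473, 0.054, 0.102], [0.47, 0.054, 0.072], [0.478, 0.055, 0.144], [0.475, 0.055, 0.141], [0.473, 0.055, 0.116], [0.47, 0.056, 0.082], [0.475, 0.058, 0.143], [0.478, 0.058, 0.143], [0.478, 0.06, 0.147], [0.475, 0.06, 0.145], [0.47, 0.06, 0.069], [0.467, 0.06, 0.066], [0.478, 0.062, 0.153], [0.475, 0.062, 0.15], [0.481, 0.062, 0.149], [0.473, 0.063, 0.066], [0.47, 0.063, 0.065], [0.467, 0.064, 0.062], [0.47, 0.064, 0.088], [0.467, 0.064, 0.087], [0.473, 0.064, 0.086], [0.478, 0.064, 0.155], [0.464, 0.064, 0.083], [0.481, 0.064, 0.154], [0.482, 0.065, 0.082], [0.469, 0.198, 0.063], [0.472, 0.198, 0.087], [0.475, 0.198, 0.135], [0.472, 0.198, 0.099], [0.477, 0.199, 0.143], [0.48, 0.2, 0.137], [0.469, 0.201, 0.062], [0.469, 0.202, 0.068]]
garlic [ 0.729 -0.059  0.019] [ 0.781 -0.007  0.057]
jar [0.717 0.029 0.015] [0.782 0.093 0.094]
mug [ 0.719 -0.205  0.015] [ 0.83  -0.128  0.105]
brush [ 0.792 -0.345  0.015] [ 0.863 -0.249  0.063]
lemon [ 0.549 -0.499  0.023] [ 0.609 -0.441  0.062]
```

Pot centre is about (0.470, 0.127), yaw about 0. The grip is already slightly towards +x, at 0.479. The mat is centred at (0.556, -0.228), yaw about -8°. I'll move behind the bail with the fingers shut and the tool's y along world y.

```bash
python3 -m crank '[[0.010,0.033,0.003,0,0,-0.1,0],[0.020,0.070,0.006,0,0,-0.2,0],[0.030,0.107,0.01,0,0,-0.3,0],[0.040,0.144,0.014,0,0,-0.395,0],[0.050,0.181,0.017,0,0,-0.395,0],[0.060,0.218,0.02,0,0,-0.395,0],[0.070,0.255,0.02,0,0,-0.395,0],[0.080,0.292,0.02,0,0,-0.395,0]]' 10
python3 -m crank '[[0.010,0.037,0,0,0,0,0],[0.020,0.074,0,0,0,0,0],[0.030,0.111,0,0,0,0,0],[0.040,0.148,0,0,0,0,0],[0.050,0.185,0,0,0,0,0],[0.060,0.222,0,0,0,0,0],[0.070,0.259,0,0,0,0,0],[0.080,0.296,0,0,0,0,0]]'
python3 -m crank '[[0.010,0.030,0,0,0,0,0],[0.020,0.060,0,0,0,0,0],[0.030,0.090,0,0,0,0,0],[0.040,0.110,0,0,0,0,0],[0.042,0.116,0,0,0,0,0],[0.042,0.116,0,0,0,0,0],[0.042,0.116,0,0,0,0,0],[0.042,0.116,0,0,0,0,0]]'
```

```text
time_s: 0.77
tcp_pos: [0.3204, -0.2831, 0.2424]
eef_rot: [-180.0, -0.0, -0.0]
force: [0.9, -0.1, -0.2]
finger_gap: 0.0415
grip_force: 0.0
time_s: 1.43
tcp_pos: [0.4002, 0.0131, 0.2425]
eef_rot: [180.0, -0.0, -0.0]
force: [1.4, 0.1, -0.5]
finger_gap: 0.001
grip_force: 0.0
time_s: 2.1
tcp_pos: [0.4419, 0.126, 0.2422]
eef_rot: [180.0, 0.0, -0.1]
force: [-0.2, -1.2, 0.6]
finger_gap: 0.0007
grip_force: 0.0
```

```bash
python3 -m crank '[[0,0,-0.03,0,0,0,0],[0,0,-0.06,0,0,0,0],[0,0,-0.08,0,0,0,0],[0,0,-0.084,0,0,0,0],[0,0,-0.084,0,0,0,0],[0.007,0,-0.084,0,0,0,0],[0.014,0,-0.084,0,0,0,0],[0.021,0,-0.084,0,0,0,0]]'
python3 -m crank '[[0.007,0,0,0,0,0,0],[0.014,0,0,0,0,0,0],[0.021,0,0,0,0,0,0],[0.028,0,-0.002,0,0,0,0],[0.035,0,-0.006,0,0,0,0],[0.042,0,-0.012,0,0,0,0],[0.049,0,-0.019,0,0,0,0],[0.056,0,-0.025,0,0,0,0]]'
python3 - <<'E'
from h import *
for n in('scene','top'): shot(n,n+'1.png')
a=cv2.imread('pics/top1.png')[180:300,200:300];b=cv2.imread('pics/scene1.png')[120:240,180:300]
cv2.imwrite('pics/v1.png',np.hstack([cv2.resize(a,(333,400)),cv2.resize(b,(400,400))]))
E
```

```text
time_s: 2.77
tcp_pos: [0.4655, 0.127, 0.1606]
eef_rot: [-180.0, -0.2, -0.0]
force: [-1.5, -0.3, 0.9]
finger_gap: 0.0003
grip_force: 0.6
time_s: 3.43
tcp_pos: [0.5198, 0.1271, 0.1324]
eef_rot: [180.0, 0.0, -0.0]
force: [-0.2, -1.1, -0.6]
finger_gap: 0.0008
grip_force: 0.4
```

View pics/v1.png

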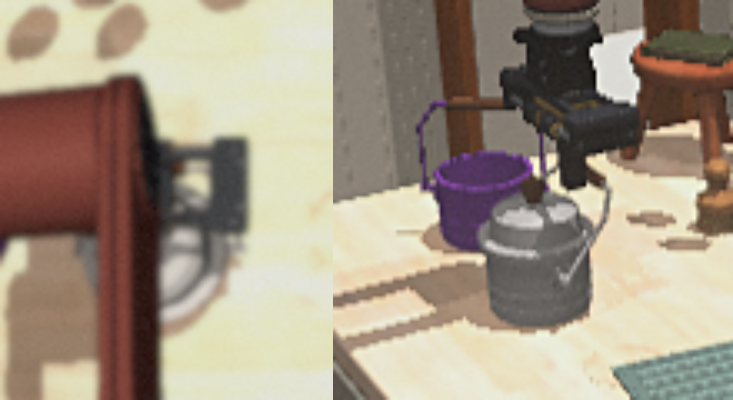

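The bail is swinging towards +x ahead of the fingers, and the lid and pot are still in place. I'll push it on, then press it down from above.

```bash
python3 -m crank '[[0.006,0,-0.005,0,0,0,0],[0.012,0,-0.011,0,0,0,0],[0.018,0,-0.018,0,0,0,0],[0.023,0,-0.024,0,0,0,0],[0.019,0,-0.024,0,0,0,0],[0.017,0,-0.005,0,0,0,0],[0.017,0,0.012,0,0,0,0],[0.017,0,0.015,0,0,0,0]]'
python3 -m crank '[[0.018,0,0,0,0,0,0],[0.036,0,0,0,0,0,0],[0.036,0,0,0,0,0,0],[0.036,0,-0.012,0,0,0,0],[0.036,0,-0.024,0,0,0,0],[0.036,0,-0.036,0,0,0,0],[0.036,0,-0.046,0,0,0,0],[0.036,0,-0.056,0,0,0,0]]'
python3 -m crank '[[0,0,-0.01,0,0,0,0],[0,0,-0.02,0,0,0,0],[0,0,-0.03,0,0,0,0],[0,0,-0.036,0,0,0,0],[0,0,-0.041,0,0,0,0],[0,0,-0.045,0,0,0,0],[0,0,-0.047,0,0,0,0],[0,0,-0.047,0,0,0,0]]'
```

```text
time_s: 4.2
tcp_pos: [0.5381, 0.1273, 0.1515]
eef_rot: [-180.0, -0.3, -0.0]
force: [0.4, 0.4, 0.3]
finger_gap: 0.0005
grip_force: 0.0
time_s: 4.87
tcp_pos: [0.5712, 0.1271, 0.0905]
eef_rot: [180.0, 0.1, -0.0]
force: [0.7, -1.0, 0.5]
finger_gap: 0.0004
grip_force: 0.4
time_s: 5.53
tcp_pos: [0.5722, 0.1271, 0.0452]
eef_rot: [180.0, 0.0, -0.0]
force: [0.5, 0.3, 0.3]
finger_gap: 0.0005
grip_force: 0.0
```

```bash
python3 -m crank '[[0,0,-0.001,0,0,0,0],[0,0,-0.002,0,0,0,0],[0,0,-0.003,0,0,0,0],[0,0,-0.003,0,0,0,0],[0,0,-0.003,0,0,0,0],[0,0,-0.003,0,0,0,0],[0,0,-0.003,0,0,0,0],[0,0,-0.003,0,0,0,0]]'
python3 -m crank '[[0,0,0.03,0,0,0,0],[0,0,0.07,0,0,0,0],[0,0,0.11,0,0,0,0],[0,0,0.15,0,0,0,0.4],[0,-0.035,0.17,0,0,0,0.6],[0,-0.07,0.17,0,0,0,0.6],[0,-0.11,0.17,0,0,0,0.6],[0,-0.15,0.17,0,0,0,0.6]]'
python3 -m crank '[[0,-0.035,0,0,0,0,0.6],[0,-0.07,0,0,0,0,0.6],[0,-0.1,0,0,0,0,0.6],[0,-0.1,0,0,0,0,0.6],[0,-0.1,0,0,0,0,0.6],[0,-0.1,0,0,0,0,0.6],[0,-0.1,0,0,0,0,0.6],[0,-0.1,0,0,0,0,0.6]]'
python3 - <<'E'
from h import *
im,d=shot('top','top2.png');shot('scene','scene2.png')
a=cv2.imread('pics/top2.png')[200:300,200:300];b=cv2.imread('pics/scene2.png')[120:240,180:300]
cv2.imwrite('pics/v2.png',np.hstack([cv2.resize(a,(400,400)),cv2.resize(b,(400,400))]))
X=cloud('top',d);hsv=cv2.cvtColor(im,cv2.COLOR_RGB2HSV)
W=X[200:295,205:290].reshape(-1,3);H=hsv[200:295,205:290].reshape(-1,3)
br=(H[:,1]>90)&(H[:,2]<140)
g=W[br&(W[:,2]<.09)&(W[:,2]>.02)];print('grip',len(g),np.median(g,0),g.max(0))
k=W[br&(W[:,2]<.165)&(W[:,2]>.13)];print('knob',len(k),np.median(k,0),k.min(0),k.max(0))
q=W[(W[:,2]>.083)&(W[:,2]<.1)]
(a,b),R=cv2.minEnclosingCircle(q[:,:2].astype(np.float32));print('lid',a,b,R)
E
```

```text
time_s: 6.2
tcp_pos: [0.573, 0.1271, 0.0439]
eef_rot: [-180.0, -0.1, -0.0]
force: [-2.3, -0.5, 6.7]
finger_gap: 0.0004
grip_force: 3.1
time_s: 6.87
tcp_pos: [0.5727, -0.024, 0.2139]
eef_rot: [180.0, -0.2, 0.1]
force: [0.7, -0.6, 0.2]
finger_gap: 0.0259
grip_force: 0.0
time_s: 7.53
tcp_pos: [0.5725, -0.1215, 0.2126]
eef_rot: [-180.0, -0.0, 0.1]
force: [0.3, -0.1, -0.1]
finger_gap: 0.0521
grip_force: 0.0
grip 77 [0.57435956 0.12545906 0.04242526] [0.57851066 0.15563357 0.04751326]
knob 32 [0.47226711 0.1264715  0.15179317] [0.46540774 0.11906837 0.14774882] [0.47910764 0.13374862 0.15613218]
lid 0.47180190682411194 0.12671688199043274 0.06329605728387833
```

View pics/v2.png

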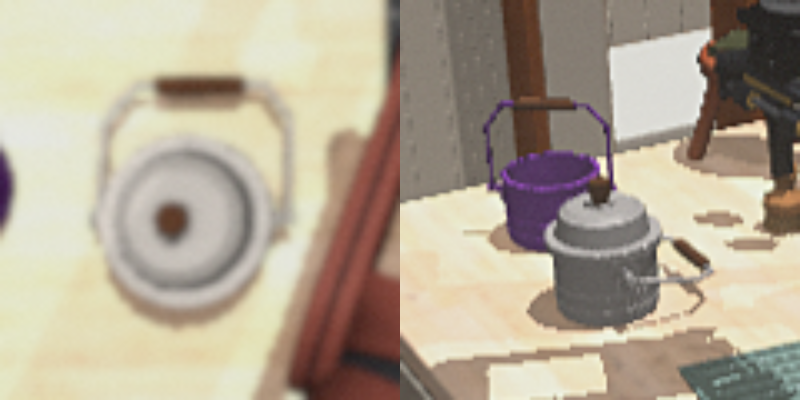

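The bail lies at its stop (6.7 N felt) and the knob is at (0.472, 0.1265), top z 0.152. Now to grasp the knob.

```bash
python3 -m crank '[[-0.014,0.035,0,0,0,0,0.6],[-0.028,0.070,0,0,0,0,0.6],[-0.042,0.105,0,0,0,0,0.6],[-0.056,0.140,0,0,0,0,0.6],[-0.070,0.175,0,0,0,0,0.6],[-0.085,0.210,0,0,0,0,0.6],[-0.097,0.240,0,0,0,0,0.6],[-0.1,0.249,0,0,0,0,0.6]]'
python3 -m crank '[[0,0,0,0,0,0,0.6],[0,0,-0.02,0,0,0,0.6],[0,0,-0.04,0,0,0,0.6],[0,0,-0.06,0,0,0,0.6],[0,0,-0.075,0,0,0,0.6],[0,0,-0.083,0,0,0,0.6],[0,0,-0.086,0,0,0,0.6],[0,0,-0.086,0,0,0,0.6]]'
python3 -c "
from station import ctrl;s=ctrl.get_state();print(s['tcp_pos'],s['force'])"
```

```text
time_s: 8.3
tcp_pos: [0.4703, 0.1303, 0.2127]
eef_rot: [-179.9, 0.0, 0.2]
force: [0.1, 0.4, 0.3]
finger_gap: 0.0525
grip_force: 0.0
time_s: 8.97
tcp_pos: [0.4724, 0.1254, 0.1261]
eef_rot: [180.0, 0.1, -0.1]
force: [0.4, 0.5, -0.5]
finger_gap: 0.0519
grip_force: 0.0
[0.47241076 0.12539746 0.12609766] [ 0.36824187  0.4850974  -0.47993989]
```

```bash
python3 -m crank '[[0,0.001,0,0,0,0,0.1],[0,0.001,0,0,0,0,0.1],[0,0.001,0,0,0,0,0.1],[0,0.001,0,0,0,0,0.1],[0,0.001,0,0,0,0,0.1],[0,0.001,0,0,0,0,0.1],[0,0.001,0,0,0,0,0.1],[0,0.001,0,0,0,0,0.1]]' 20
python3 -m crank '[[0,0,0.003,0,0,0,0.1],[0,0,0.008,0,0,0,0.1],[0,0,0.015,0,0,0,0.1],[0,0,0.025,0,0,0,0.1],[0,0,0.037,0,0,0,0.1],[0,0,0.050,0,0,0,0.1],[0,0,0.062,0,0,0,0.1],[0,0,0.07,0,0,0,0.1]]'
```

```text
time_s: 9.63
tcp_pos: [0.4727, 0.1273, 0.1271]
eef_rot: [-180.0, -0.0, -0.0]
force: [-0.4, 1.2, 3.1]
finger_gap: 0.023
grip_force: 20.0
time_s: 10.3
tcp_pos: [0.4733, 0.1272, 0.1991]
eef_rot: [-180.0, -0.2, -0.0]
force: [-0.4, 0.6, -1.1]
finger_gap: 0.0228
grip_force: 20.0
```

```bash
python3 -m crank '[[0.001,-0.006,0,0,0,0,0.1],[0.003,-0.02,0,0,0,0,0.1],[0.007,-0.04,0,0,0,0,0.1],[0.011,-0.064,0,0,0,0,0.1],[0.015,-0.09,0,0,0,0,0.1],[0.019,-0.116,0,0,0,0,0.1],[0.023,-0.142,0,0,0,0,0.1],[0.027,-0.168,0,0,0,0,0.1]]'
python3 -m crank '[[0.004,-0.026,0,0,0,0,0.1],[0.008,-0.052,0,0,0,0,0.1],[0.012,-0.078,0,0,0,0,0.1],[0.016,-0.104,0,0,0,0,0.1],[0.021,-0.13,0,0,0,0,0.1],[0.026,-0.156,0,0,0,0,0.1],[0.03,-0.18,0,0,0,0,0.1],[0.034,-0.204,0,0,0,0,0.1]]'
python3 -m crank '[[0.003,-0.02,0,0,0,0,0.1],[0.006,-0.038,0,0,0,0,0.1],[0.009,-0.052,0,0,0,0,0.1],[0.010,-0.06,0,0,0,0,0.1],[0.011,-0.064,-0.01,0,0,0,0.1],[0.011,-0.064,-0.025,0,0,0,0.1],[0.011,-0.064,-0.045,0,0,0,0.1],[0.011,-0.064,-0.065,0,0,0,0.1]]'
python3 -m crank '[[0,0,-0.02,0,0,0,0.1],[0,0,-0.04,0,0,0,0.1],[0,0,-0.055,0,0,0,0.1],[0,0,-0.065,0,0,0,0.1],[0,0,-0.07,0,0,0,0.1],[0,0,-0.072,0,0,0,0.1],[0,0,-0.074,0,0,0,0.1],[0,0,-0.075,0,0,0,0.1]]'
```

```text
time_s: 10.97
tcp_pos: [0.499, -0.0425, 0.1961]
eef_rot: [180.0, 0.0, -0.0]
force: [0.7, -0.7, -1.7]
finger_gap: 0.0229
grip_force: 20.0
time_s: 11.63
tcp_pos: [0.5328, -0.2466, 0.1958]
eef_rot: [-180.0, 0.1, -0.0]
force: [0.4, 0.7, -1.7]
finger_gap: 0.0233
grip_force: 20.0
time_s: 12.3
tcp_pos: [0.5442, -0.3084, 0.1303]
eef_rot: [-180.0, -0.0, 0.0]
force: [0.6, 0.1, -1.8]
finger_gap: 0.0234
grip_force: 20.0
time_s: 12.97
tcp_pos: [0.545, -0.3093, 0.0574]
eef_rot: [179.9, -0.1, -0.0]
force: [0.5, -0.2, -2.0]
finger_gap: 0.023
grip_force: 20.0
```

```bash
python3 -m crank '[[0,0,-0.001,0,0,0,0.1],[0,0,-0.0015,0,0,0,0.1],[0,0,-0.002,0,0,0,0.1],[0,0,-0.0025,0,0,0,0.1],[0,0,-0.003,0,0,0,0.1],[0,0,-0.003,0,0,0,0.1],[0,0,-0.003,0,0,0,0.1],[0,0,-0.003,0,0,0,0.1]]'
```

```text
time_s: 13.63
tcp_pos: [0.5444, -0.3089, 0.0536]
eef_rot: [-180.0, -0.0, -0.0]
force: [0.9, 0.5, -1.5]
finger_gap: 0.0233
grip_force: 20.0
```

```bash
python3 -m crank '[[0,0,-0.0005,0,0,0,0.1],[0,0,-0.001,0,0,0,0.1],[0,0,-0.0015,0,0,0,0.1],[0,0,-0.002,0,0,0,0.1],[0,0,-0.002,0,0,0,0.1],[0,0,-0.002,0,0,0,0.1],[0,0,-0.002,0,0,0,0.1],[0,0,-0.002,0,0,0,0.1]]'
```

```text
time_s: 14.3
tcp_pos: [0.5445, -0.3091, 0.0531]
eef_rot: [180.0, -0.0, -0.0]
force: [-5.5, 3.7, 8.4]
finger_gap: 0.0235
grip_force: 20.0
```

```bash
python3 -m crank '[[0,0,0.001,0,0,0,0.1],[0,0,0.001,0,0,0,0.15],[0,0,0.001,0,0,0,0.3],[0,0,0.001,0,0,0,0.4],[0,0,0.001,0,0,0,0.5],[0,0,0.001,0,0,0,0.6],[0,0,0.001,0,0,0,0.6],[0,0,0.001,0,0,0,0.6]]'
python3 -m crank '[[0,0,0.001,0,0,0,0.6],[0,0,0.005,0,0,0,0.6],[0,0,0.015,0,0,0,0.6],[0,0,0.03,0,0,0,0.6],[0,0,0.06,0,0,0,0.6],[0,0,0.09,0,0,0,0.6],[0,0,0.125,0,0,0,0.6],[0,0,0.16,0,0,0,0.6]]'
python3 - <<'E'
from h import *
im,d=shot('top','top3.png');shot('scene','scene3.png');np.save('top3.npy',d)
a=cv2.imread('pics/top3.png')[215:295,205:285];b=cv2.imread('pics/scene3.png')[110:310,170:370]
cv2.imwrite('pics/v3.png',np.hstack([cv2.resize(a,(400,400),interpolation=2),cv2.resize(b,(400,400))]))
X=cloud('top',d);W=X[220:295,205:290].reshape(-1,3)
q=W[(W[:,2]>.078)&(W[:,2]<.095)&(np.hypot(W[:,0]-.472,W[:,1]-.127)<.07)];(x,y),R=cv2.minEnclosingCircle(q[:,:2].astype(np.float32));print('flange',x,y,R)
h=W[(W[:,2]>.1)&(W[:,2]<.13)];print(len(h),h.mean(0),h.min(0),h.max(0))
r=cv2.minAreaRect(h[:,:2].astype(np.float32));print(r)
E
```

```text
time_s: 14.97
tcp_pos: [0.5444, -0.3089, 0.0524]
eef_rot: [-180.0, 0.0, -0.0]
force: [-0.4, -0.1, 0.2]
finger_gap: 0.0488
grip_force: 0.0
time_s: 15.63
tcp_pos: [0.5441, -0.3087, 0.2148]
eef_rot: [180.0, -0.0, -0.0]
force: [0.8, -1.2, -0.2]
finger_gap: 0.0517
grip_force: 0.0
flange 0.4718286693096161 0.12686043977737427 0.05790293216705322
85 [0.47230342 0.12601751 0.11326566] [0.43723941 0.10788332 0.10073984] [0.50526793 0.14440203 0.12162583]
((0.47197502851486206, 0.12686890363693237), (0.009707286022603512, 0.07584968209266663), 61.11686706542969)
```

View pics/v3.png

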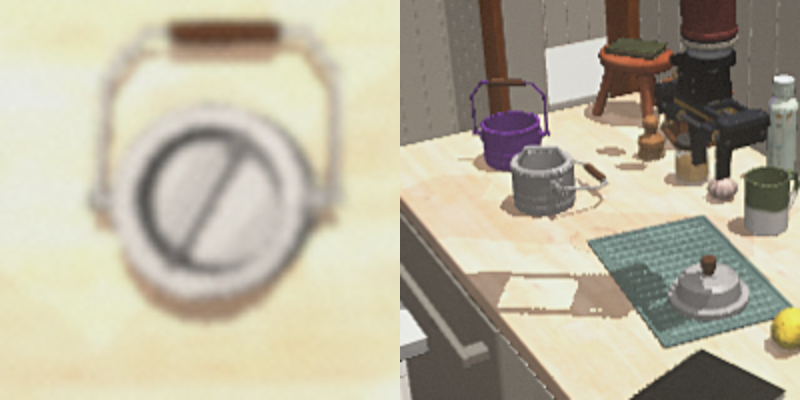

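The lid is upright on the mat at scene (~525,253). The tray handle bar is at (0.472, 0.127), about -29° to world x, with mid height ≈0.112. I'll turn -0.51 rad and go over it.

```bash
python3 -m crank '[[-0.004,0.02,0,0,0,-0.08,0.45],[-0.009,0.055,0,0,0,-0.16,0.45],[-0.015,0.09,0,0,0,-0.24,0.45],[-0.021,0.125,0,0,0,-0.32,0.45],[-0.027,0.16,0,0,0,-0.40,0.45],[-0.033,0.195,0,0,0,-0.48,0.45],[-0.038,0.23,0,0,0,-0.51,0.45],[-0.043,0.26,0,0,0,-0.51,0.45]]'
python3 -m crank '[[-0.006,0.035,0,0,0,0,0.45],[-0.012,0.07,0,0,0,0,0.45],[-0.018,0.105,0,0,0,0,0.45],[-0.023,0.14,0,0,0,0,0.45],[-0.027,0.16,0,0,0,0,0.45],[-0.029,0.175,0,0,0,0,0.45],[-0.029,0.176,0,0,0,0,0.45],[-0.029,0.176,-0.01,0,0,0,0.45]]'
python3 -m crank '[[0,0,-0.02,0,0,0,0.45],[0,0,-0.04,0,0,0,0.45],[0,0,-0.06,0,0,0,0.45],[0,0,-0.08,0,0,0,0.45],[0,0,-0.085,0,0,0,0.45],[0,0,-0.085,0,0,0,0.45],[0,0,-0.085,0,0,0,0.45],[0,0,-0.085,0,0,0,0.45]]'
```

```text
time_s: 16.4
tcp_pos: [0.5008, -0.0469, 0.2132]
eef_rot: [-180.0, -0.0, -29.3]
force: [0.8, 0.3, -0.7]
finger_gap: 0.039
grip_force: 0.0
time_s: 17.07
tcp_pos: [0.4737, 0.1278, 0.2048]
eef_rot: [-179.9, -0.2, -29.1]
force: [1.0, 0.5, 0.5]
finger_gap: 0.0393
grip_force: 0.0
time_s: 17.73
tcp_pos: [0.4735, 0.1268, 0.1189]
eef_rot: [-179.9, -0.1, -29.3]
force: [0.3, -0.1, -0.5]
finger_gap: 0.039
grip_force: 0.0
```

```bash
python3 -m crank '[[-0.001,0,-0.006,0,0,0,0.45],[-0.001,0,-0.012,0,0,0,0.45],[-0.001,0,-0.018,0,0,0,0.45],[-0.001,0,-0.022,0,0,0,0.45],[-0.001,0,-0.023,0,0,0,0.45],[-0.001,0,-0.023,0,0,0,0.3],[-0.001,0,-0.023,0,0,0,0.2],[-0.001,0,-0.023,0,0,0,0.12]]' 15
python3 -m crank '[[0,0,0,0,0,0,0.0],[0,0,0,0,0,0,0.0],[0,0,0,0,0,0,0.0],[0,0,0,0,0,0,0.0],[0,0,0,0,0,0,0],[0,0,0,0,0,0,0],[0,0,0,0,0,0,0],[0,0,0,0,0,0,0]]' 25
```

```text
time_s: 18.4
tcp_pos: [0.4716, 0.1271, 0.0948]
eef_rot: [-180.0, -0.0, -29.2]
force: [0.1, 0.4, -0.2]
finger_gap: 0.0263
grip_force: 0.0
time_s: 19.07
tcp_pos: [0.4716, 0.1272, 0.0948]
eef_rot: [-180.0, -0.0, -29.2]
force: [-0.4, 1.6, 2.0]
finger_gap: 0.0081
grip_force: 25.0
```

```bash
python3 -m crank '[[0,0,0.002,0,0,0,0],[0,0,0.006,0,0,0,0],[0,0,0.012,0,0,0,0],[0,0,0.019,0,0,0,0],[0,0,0.027,0,0,0,0],[0,0,0.035,0,0,0,0],[0,0,0.043,0,0,0,0],[0,0,0.052,0,0,0,0]]'
python3 -m crank '[[0,0,0.01,0,0,0,0],[0,0,0.02,0,0,0,0],[0,0,0.03,0,0,0,0],[0,0,0.04,0,0,0,0],[0,0,0.046,0,0,0,0],[0,0,0.048,0,0,0,0],[0,0,0.048,0,0,0,0],[0,0,0.048,0,0,0,0]]'
python3 - <<'E'
from h import *
shot('scene','scene4.png');im,d=shot('top','top4.png')
b=cv2.imread('pics/scene4.png')[110:260,170:370];cv2.imwrite('pics/v4.png',cv2.resize(b,(666,500)))
X=cloud('top',d);hsv=cv2.cvtColor(im,cv2.COLOR_RGB2HSV)
W=X[180:275,340:430].reshape(-1,3);q=W[(W[:,2]>.02)&(W[:,2]<.1)&(W[:,1]<-.2)&(W[:,1]>-.42)];print('lid',cv2.minEnclosingCircle(q[:,:2].astype(np.float32)),q.max(0))
E
```

```text
time_s: 19.73
tcp_pos: [0.4714, 0.1271, 0.1475]
eef_rot: [-180.0, -0.0, -29.2]
force: [0.1, -0.2, -2.6]
finger_gap: 0.0083
grip_force: 25.0
time_s: 20.4
tcp_pos: [0.4712, 0.1271, 0.1942]
eef_rot: [180.0, 0.0, -29.2]
force: [0.3, -0.0, -1.4]
finger_gap: 0.0083
grip_force: 25.0
lid ((0.543302059173584, -0.308393269777298), 0.06233588233590126) [ 0.60263283 -0.25099083  0.08406306]
```

View pics/v4.png

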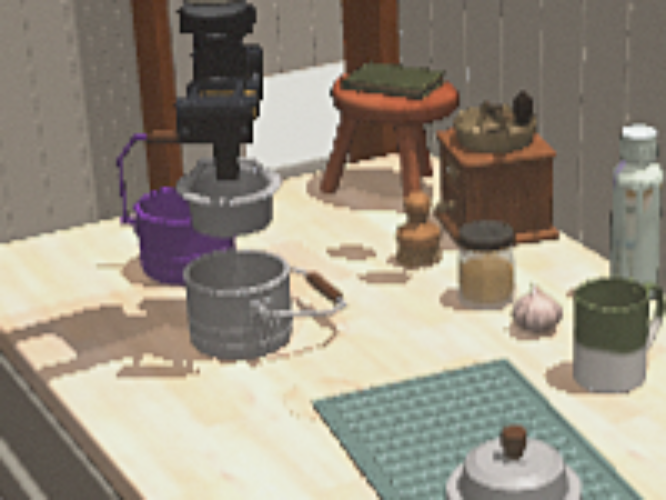

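The tray is out and level, the pot hasn't moved, and the lid is at (0.543, -0.308). I'll carry the tray to (0.566, -0.145).

```bash
python3 -m crank '[[0.002,-0.006,0,0,0,0,0],[0.006,-0.018,0,0,0,0,0],[0.013,-0.036,0,0,0,0,0],[0.021,-0.058,0,0,0,0,0],[0.029,-0.082,0,0,0,0,0],[0.037,-0.106,0,0,0,0,0],[0.045,-0.13,0,0,0,0,0],[0.054,-0.154,0,0,0,0,0]]'
python3 -m crank '[[0.008,-0.024,0,0,0,0,0],[0.016,-0.046,0,0,0,0,0],[0.024,-0.068,0,0,0,0,0],[0.031,-0.088,0,0,0,0,0],[0.036,-0.102,0,0,0,0,0],[0.040,-0.112,0,0,0,0,0],[0.041,-0.118,0,0,0,0,0],[0.041,-0.118,-0.005,0,0,0,0]]'
python3 -m crank '[[0,0,-0.015,0,0,0,0],[0,0,-0.035,0,0,0,0],[0,0,-0.055,0,0,0,0],[0,0,-0.075,0,0,0,0],[0,0,-0.095,0,0,0,0],[0,0,-0.11,0,0,0,0],[0,0,-0.12,0,0,0,0],[0,0,-0.125,0,0,0,0]]'
python3 -m crank '[[0,0,-0.001,0,0,0,0],[0,0,-0.002,0,0,0,0],[0,0,-0.003,0,0,0,0],[0,0,-0.003,0,0,0,0],[0,0,-0.003,0,0,0,0],[0,0,-0.003,0,0,0,0],[0,0,-0.003,0,0,0,0],[0,0,-0.003,0,0,0,0]]'
```

```text
time_s: 21.17
tcp_pos: [0.5253, -0.0285, 0.194]
eef_rot: [180.0, 0.0, -29.2]
force: [0.2, 0.1, -0.4]
finger_gap: 0.0081
grip_force: 25.0
time_s: 21.83
tcp_pos: [0.567, -0.146, 0.1902]
eef_rot: [-180.0, -0.1, -29.3]
force: [-0.2, 0.6, -0.9]
finger_gap: 0.0081
grip_force: 25.0
time_s: 22.5
tcp_pos: [0.565, -0.1435, 0.0625]
eef_rot: [180.0, 0.2, -29.2]
force: [-0.8, -0.2, -0.9]
finger_gap: 0.0081
grip_force: 25.0
time_s: 23.17
tcp_pos: [0.5665, -0.145, 0.0618]
eef_rot: [-180.0, -0.0, -29.2]
force: [-0.6, -0.5, -1.8]
finger_gap: 0.0081
grip_force: 25.0
```

```bash
python3 -m crank '[[0,0,-0.0005,0,0,0,0],[0,0,-0.001,0,0,0,0],[0,0,-0.0015,0,0,0,0],[0,0,-0.002,0,0,0,0],[0,0,-0.0025,0,0,0,0],[0,0,-0.0025,0,0,0,0],[0,0,-0.0025,0,0,0,0],[0,0,-0.0025,0,0,0,0]]'
```

```text
time_s: 23.83
tcp_pos: [0.5664, -0.1449, 0.059]
eef_rot: [180.0, 0.0, -29.2]
force: [0.2, 0.7, -1.4]
finger_gap: 0.0083
grip_force: 25.0
```

```bash
python3 -m crank '[[0,0,-0.0005,0,0,0,0],[0,0,-0.0007,0,0,0,0],[0,0,-0.001,0,0,0,0],[0,0,-0.0012,0,0,0,0],[0,0,-0.0015,0,0,0,0],[0,0,-0.0015,0,0,0,0],[0,0,-0.0015,0,0,0,0],[0,0,-0.0015,0,0,0,0]]'
```

```text
time_s: 24.5
tcp_pos: [0.5664, -0.1451, 0.0578]
eef_rot: [180.0, -0.0, -29.2]
force: [-3.0, -0.6, 3.0]
finger_gap: 0.008
grip_force: 25.0
```

The tray has touched down. Release, rise and look.

```bash
python3 -m crank '[[0,0,0,0,0,0,0.1],[0,0,0,0,0,0,0.2],[0,0,0,0,0,0,0.3],[0,0,0,0,0,0,0.4],[0,0,0,0,0,0,0.4],[0,0,0,0,0,0,0.4],[0,0,0,0,0,0,0.4],[0,0,0,0,0,0,0.4]]'
python3 -m crank '[[0,0,0.003,0,0,0,0.4],[0,0,0.01,0,0,0,0.4],[0,0,0.025,0,0,0,0.4],[0,0,0.05,0,0,0,0.4],[0,0,0.085,0,0,0,0.4],[0,0,0.12,0,0,0,0.4],[0,0,0.155,0,0,0,0.4],[0,0,0.19,0,0,0,0.4]]'
python3 -m crank '[[-0.03,0,0,0,0,0,0.4],[-0.06,0,0,0,0,0,0.4],[-0.09,0,0,0,0,0,0.4],[-0.12,0,0,0,0,0,0.4],[-0.15,0,0,0,0,0,0.4],[-0.17,0,0,0,0,0,0.4],[-0.18,0,0,0,0,0,0.4],[-0.18,0,0,0,0,0,0.4]]'
python3 - <<'E'
from h import *
shot('scene','scene5.png');shot('top','top5.png')
a=cv2.imread('pics/top5.png')[120:300,200:460];b=cv2.imread('pics/scene5.png')[140:300,195:395]
cv2.imwrite('pics/v5.png',np.hstack([cv2.resize(a,(433,300)),cv2.resize(b,(367,300))]))
E
```

```text
time_s: 25.17
tcp_pos: [0.5664, -0.1449, 0.0575]
eef_rot: [-180.0, -0.0, -29.2]
force: [0.7, 0.3, 0.4]
finger_gap: 0.0344
grip_force: 0.0
time_s: 25.83
tcp_pos: [0.5662, -0.1448, 0.2501]
eef_rot: [-180.0, -0.0, -29.2]
force: [0.1, -0.7, -0.8]
finger_gap: 0.0346
grip_force: 0.0
time_s: 26.5
tcp_pos: [0.3851, -0.145, 0.2484]
eef_rot: [180.0, -0.1, -29.3]
force: [0.2, 0.2, 1.0]
finger_gap: 0.035
grip_force: 0.0
```

View pics/v5.png

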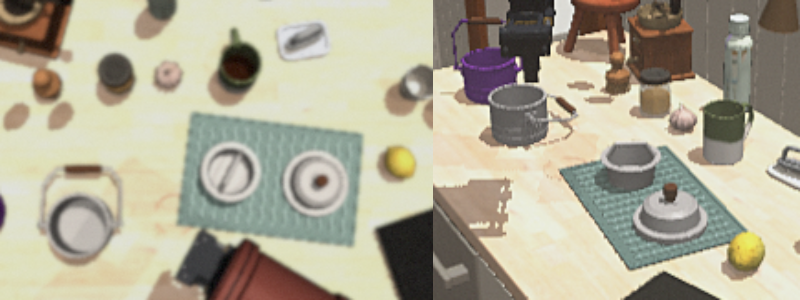

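Tray (crop 230,172) and lid (crop 315,182) stand upright side by side on the mat. The pot stands with its bail back, and the bystanders are undisturbed. Handing in.

```bash
python3 -c "
from station import order;print(order.sign_off())"
```

```text
the job is handed in; nothing more can be done
None
```

The job is done and handed in after about 27 s of the 72 s: the bail is swung back to its stop, the lid and tray stand upright side by side on the drying mat, and the pot and bystanders look undisturbed in the final pictures.

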